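Turn the square amplifier round the bay post in an audio shop

ROBOT

A 6-joint arm with a two-finger parallel gripper is mounted at the origin on the work surface. World frame = base frame: x ahead of the robot, y to its left, z up, the work surface at z = 0. Lengths are in m, angles in rad, forces in N, time in s.
With the tool pointing down it reaches from about 0.275 to 0.975 m from the base axis. Payload 8.4 kg.
Tool frame: the origin (TCP) lies at the very end of the fingers, on their centre line; the grasp point (between the pads) lies 19 mm behind it; z points along the fingers, y is the line along which they close (so a half turn about z gives the same grasp; the last joint's range is limited). The gripper opens to 92 mm and grips with 3 to 60 N. Pads are 20 mm wide; open, the fingers measure 128 mm over their backs; the gripper's body (75 mm by 189 mm) begins 69 mm behind the grasp point.
Start: joints at [1.168, 0.353, 1.633, -0, 1.155, -0.002], TCP at [0.244, 0.575, 0.215] pointing down, gripper open.
Joint ranges: [-2.63, 2.63], [-0.92, 2.1], [0.06, 2.66], [-1.3, 4.44], [0, 2.69], [-3.02, 3.02]. Speed limits (rad/s): [2.22, 2.22, 2.79, 3.14, 3.14, 3.14].

INTERFACE

Orientations are given as a unit quaternion [w, x, y, z].
In Python, from bench import * gives the robot as it stands. The module is installed in compiled form; this text tells all that it offers.
- The arm moves only by the tool jog_arm, never from a script. Its argument "moves" is a list of rows, each an object with "linear": the shift along the world's x, y, z in cm, a list of three; "delta_rot": the turn, a rotation vector about the world's x, y, z in rad, a list of three. In form: [{"linear": [tx, ty, tz], "delta_rot": [ax, ay, az]}, ...]. A call has 1 to 5 rows; each row is the pose to reach, as a shift and turn from the pose commanded when the call began; what a row does not reach only later rows make up. A row lasts 1/12 s, in which the tool goes at most 41.7 mm and 7.16 degrees, less where a joint would pass 70% of its speed; a pose out of reach is approached as far as the arm can. A call with a gripper value outside its range is refused whole. "hand" is the finger opening in cm, from 0 to 9.19, set as the call begins (left out, the last holds). The fingers move at their own pace and stop on an object; "grip_force" is the grip in N (left out, the last holds). Time passes only in rows, so rows that repeat a pose let the fingers close. It gives the time, the measured TCP pose, the force, the opening and the grip force at its end, in the units of the state.
- sense(): the state, without advancing time (a new reading comes with each control period).
- read_camera(name): name is "scene" or "top" or "wrist"; returns the picture (384x512x3 uint8, red, green, blue); there is no depth.
- get_calibration(name): a dict with "fx", "fy", "cx", "cy" (pixels), "dist_coeffs" ([k1, k2, p1, p2, k3] as OpenCV has them; the pictures are not rectified), "camera_from_world" (4x4, takes a point from world to camera coordinates); the wrist camera has in their place "T_tool_cam" (4x4, takes a point from camera to tool coordinates, whose origin is the TCP and whose axes are the flange's). Camera axes: x right, y down, z forward; pixel columns grow to the right and rows downward; lengths in m; the calibration is good to about 2 mm. A picture is of the moment at which its call begins: read the wrist's pose just before it. get_calibration takes no time and is no camera call.
- hand_in(): hands the job in; it is judged then, once.
The state is a dict: "t": time; "joint_pos": joint angles; "joint_velocities": joint speeds; "effort": joint torques, N m; "ee_pos": TCP position; "orientation": TCP orientation; "force": force on the tool from outside, world axes, zero at the start; "torque": the same for the moment, N m; "gripper_width": finger opening in m; "grip_force": force on a finger pad.
Only numpy, scipy, OpenCV 4.12 (cv2) and the standard library are available. Lean on these libraries where they do the work, as an engineer would, in place of code of your own. Each camera call takes 0.05 s, during which the arm holds its last target. There are 200 camera calls.

TASK

Turn the small square amplifier a quarter turn by pushing it against the round post at the end of the bay rail, so that its knob panel, which now looks to the left, looks back towards the robot. Leave it on the mat with its side against the post and rail, flush or nearly so. Keep it flat on the counter and leave the oblong amplifier on the other side of the rail where it is.

Things in the scene. Friction and masses are not known exactly. Their poses are not given: they have to be found in the camera images.
- amp: Square amplifier, dark steel, 130 x 130 mm, 50 mm high, about 0.6 kg, too wide to grip. Origin: centre of its underside, z up. Its own -x side is the black panel with three knobs 10 mm proud. At the start the panel looks roughly along the guide's +y and its own +y side faces the post, 5 to 35 mm off. At the end its x axis points along the guide's x (a counter-clockwise turn), +y side at the rail.
- guide: Fixed guide. Origin: foot of a round steel post 30 mm in diameter, 90 mm high. From it an aluminium rail, 35 mm high, 15 mm thick, runs 240 mm along the guide's +x (away from the robot); its -y face is at y = -15 mm, level with the post's side, its back at y = 0. On the -y side a thin black mat, x -110 to 240, y -15 to -180 mm, is where the amplifier ends. z up.
- long_amp: Oblong amplifier, dark steel case 100 x 170 mm, 45 mm high, also with a knob panel, on the +y side of the rail; not to be moved. Origin at the centre of its underside; its own -x side is the panel, z up.
There are look-alikes about, which are no part of the job. Leave any blue, turquoise or yellow look-alike of the amp alone.

How it is judged:
On the way:
1. the amplifier, part-way through its turn (25 to 65 degrees off square), is pushed against the post or the rail (contact force between amp and guide above 0.3 N and angle between the x axis of amp and the x axis of guide, either way round between 0.436 and 1.134 rad), for 0.05 s.
At the end, for the whole second after the job is handed in: The square amplifier is flat and at rest on the mat side of the rail, its panel towards the robot (x axis within 10 degrees of the guide's), its centre at most 100 mm from the guide's x axis (80 mm is flush) and from 50 mm before to 190 mm past the post along the rail (angle between the x axis of amp and the x axis of guide, either way round below 0.175 rad and y of guide in the frame of amp above 0.04 m and y of amp in the frame of guide between -0.1 and -0.065 m and x of amp in the frame of guide between -0.05 and 0.19 m and angle between amp's own z axis and vertical below 0.05 rad and linear speed of amp below 0.01 m/s); the robot touches nothing.
It fails at once if the oblong amplifier is moved more than 20 mm (distance of long_amp from where it was at the start of the episode above 0.02 m).
It fails at once if the square amplifier is tipped more than 17 degrees (angle between amp's own z axis and vertical above 0.3 rad).
It also fails if it takes over 51 s, if anything falls off the work surface, if the arm or the gripper's body presses on something with over 40 N, if the wrist force passes 120 N, or if a joint passes its speed limit or range.

## Working session

There is one attempt and no reset: what is moved stays moved. The work goes in short steps, Python scripts to look and compute and a tool call to move; the robot and the scene stay as the last step left them, time stands still between calls to the robot, and variables do not carry over. Pictures are saved under pics/ and viewed, at most 10 in all, crops included, and the job is handed in when it is done.

Besides the shell and the picture viewer there is one more tool, called after "Request:" as a command line: name --argument value ..., lists and objects as JSON in quotes. jog_arm: Moves the arm, as the interface text tells. Its arguments: {"type":"object","properties":{"moves":{"type":"array"},"hand":{"type":"number"},"grip_force":{"type":"number"}},"required":["moves"]}

```bash
mkdir -p pics; python3 - <<'E'
from bench import *
import cv2
for n in("scene","top"):
    cv2.imwrite(f"pics/{n}0.png",read_camera(n)[:,:,::-1]); c=get_calibration(n); print(n,c)
s=sense();print(s['t'],s['ee_pos'],s['orientation'],s['force'],s['gripper_width'])
E
```

```text
scene {'fx': 431.61702565421064, 'fy': 431.61702565421064, 'cx': 250.61656464868182, 'cy': 183.59373824126203, 'dist_coeffs': array([0.00231868, 0.        , 0.        , 0.        , 0.        ]), 'camera_from_world': array([[ 0.57417941,  0.81851749, -0.01863122, -0.39851101],
       [ 0.49595897, -0.36583447, -0.78752133, -0.13075795],
       [-0.65141592,  0.44293822, -0.61600571,  1.36148186],
       [ 0.        ,  0.        ,  0.        ,  1.        ]])}
top {'fx': 384.14425335070246, 'fy': 384.14425335070246, 'cx': 254.21908159107738, 'cy': 191.76644747988584, 'dist_coeffs': array([0.00575111, 0.        , 0.        , 0.        , 0.        ]), 'camera_from_world': array([[ 5.04969399e-05, -9.99843624e-01, -1.76840127e-02,
         1.57223446e-01],
       [-9.94561875e-01,  1.79152888e-03, -1.04131969e-01,
         4.81122492e-01],
       [ 1.04147367e-01,  1.75931032e-02, -9.94406259e-01,
         9.22324246e-01],
       [ 0.00000000e+00,  0.00000000e+00,  0.00000000e+00,
         1.00000000e+00]])}
0.1 [0.2436785  0.57506227 0.21394287] [-1.12711465e-04  1.99056149e-01  9.79987894e-01 -6.03544319e-04] [ 0.55953916  0.30795062 -0.57880138] 0.09181216895622417
```

View pics/top0.png

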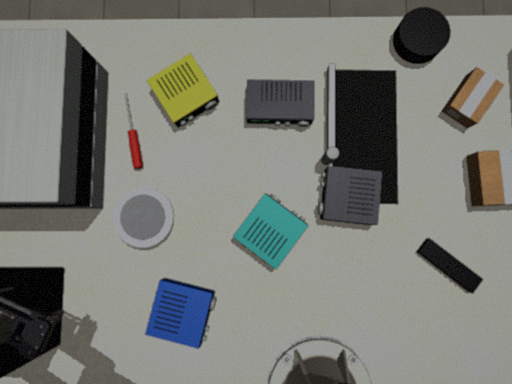

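View pics/scene0.png

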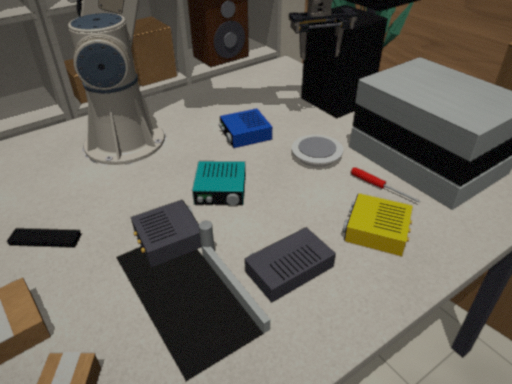

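The top view shows the post at about (332,155), with the rail running up to (332,65) and the mat to its right. The amp is at (352,195) with its panel on the left, the long amp at (280,102), and a turquoise look-alike at (270,232).

```bash
cat > h.py <<'E'
from bench import *
import cv2, numpy as np
def ray(px,z,n="top"):
    c=get_calibration(n);K=np.array([[c['fx'],0,c['cx']],[0,c['fy'],c['cy']],[0,0,1.]])
    u=cv2.undistortPoints(np.float64(px).reshape(-1,1,2),K,c['dist_coeffs']).reshape(-1,2)
    T=c['camera_from_world'];R=T[:3,:3];o=-R.T@T[:3,3];d=np.c_[u,np.ones(len(u))]@R
    return (o+d*((z-o[2])/d[:,2])[:,None])[:,:2]
def amp(im,z=.05,lo=(45,35,45),hi=(100,95,110)):
    hsv=cv2.cvtColor(im,cv2.COLOR_RGB2HSV)
    m=((hsv[...,2]>52)&(hsv[...,2]<110)&(hsv[...,1]<70)).astype(np.uint8)*255
    m=cv2.morphologyEx(m,cv2.MORPH_CLOSE,np.ones((5,5)));m=cv2.morphologyEx(m,cv2.MORPH_OPEN,np.ones((9,9)))
    return m
E
python3 - <<'E'
from h import *
im=read_camera("top")
for p in[(350,178),(280,88),(348,220),(332,153),(332,100),(360,100),(280,122),(377,200)]:print(p,im[p[1],p[0]])
m=amp(im)
for c in cv2.findContours(m,0,2)[0]:
    if cv2.contourArea(c)>800:
        r=cv2.minAreaRect(c); b=cv2.boxPoints(r);print(r,cv2.contourArea(c));print(b.round(1).tolist(),ray(b,.05).round(4).tolist())
print("post",ray([(333,153)],.09)); print("rail",ray([(332,65),(332,145)],.035))
v=np.vstack([cv2.resize(im[50:250,230:410],None,fx=3,fy=3)])
cv2.imwrite("pics/c1.png",v[:,:,::-1])
E
```

```text
(350, 178) [76 75 77]
(280, 88) [63 63 66]
(348, 220) [69 63 72]
(332, 153) [147 149 146]
(332, 100) [156 159 164]
(360, 100) [ 9 15  3]
(280, 122) [46 48 47]
(377, 200) [76 74 81]
((327.22271728515625, 369.3297424316406), (56.69823455810547, 25.309349060058594), 7.594643592834473) 845.0
[[297.3999938964844, 378.1000061035156], [300.79998779296875, 353.0], [357.0, 360.5], [353.70001220703125, 385.6000061035156]] [[0.0505, 0.0576], [0.1057, 0.0492], [0.09, -0.0789], [0.0352, -0.0697]]
((87.64834594726562, 352.7562255859375), (92.78280639648438, 43.54460144042969), 59.93141555786133) 2203.5
[[45.599998474121094, 323.5], [83.19999694824219, 301.70001220703125], [129.6999969482422, 382.0], [92.0, 403.79998779296875]] [[0.1695, 0.645], [0.2195, 0.5587], [0.0398, 0.4425], [-0.0082, 0.5273]]
((50.716461181640625, 218.2831573486328), (28.3698787689209, 102.94465637207031), 85.5526123046875) 2119.0
[[-1.7000000476837158, 208.10000610351562], [100.9000015258789, 200.10000610351562], [103.0999984741211, 228.39999389648438], [0.5, 236.39999389648438]] [[0.4401, 0.7759], [0.4591, 0.5271], [0.391, 0.5189], [0.3721, 0.7657]]
((346.55291748046875, 196.31175231933594), (65.88229370117188, 62.200862884521484), 4.398705005645752) 3582.0
[[311.29998779296875, 224.8000030517578], [316.1000061035156, 162.8000030517578], [381.79998779296875, 167.8000030517578], [377.0, 229.8000030517578]] [[0.3995, 0.0204], [0.5491, 0.0066], [0.5362, -0.1509], [0.3876, -0.1346]]
((278.5, 104.0), (48.0, 69.0), 90.0) 2825.0
[[244.0, 80.0], [313.0, 80.0], [313.0, 128.0], [244.0, 128.0]] [[0.758, 0.1818], [0.7567, 0.0109], [0.6352, 0.0127], [0.636, 0.1815]]
((255.5, 9.5), (19.0, 511.0), 90.0) 8279.0
[[-0.0, 0.0], [511.0, 0.0], [511.0, 19.0], [0.0, 19.0]] [[0.9741, 0.808], [0.9596, -0.4855], [0.9096, -0.4823], [0.9228, 0.8046]]
post [[ 0.56467875 -0.02704982]]
rail [[ 0.80169271 -0.03966042]
 [ 0.59615031 -0.03545802]]
```

View pics/c1.png

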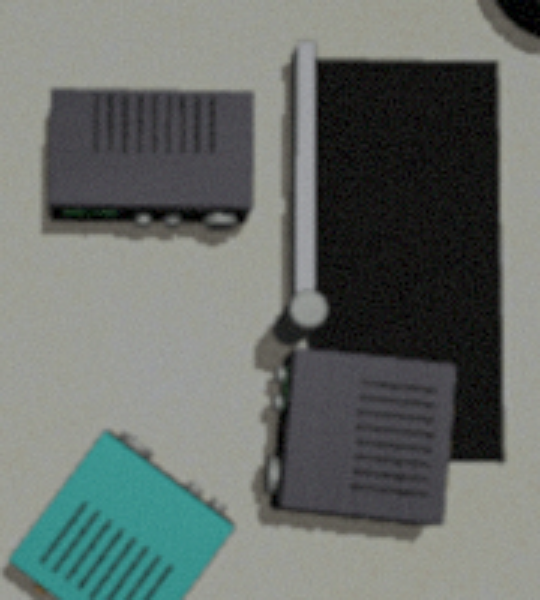

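```bash
python3 - <<'E'
from h import *
f=lambda L,z:ray(np.array(L)/3.+[230,50],z).round(4)
a=f([(296,348),(456,364),(442,523),(280,507)],.05);print(a.tolist(),a.mean(0))
e=a[0]-a[3]+a[1]-a[2];print("right-edge dir deg",np.degrees(np.arctan2(e[1],e[0])), [np.linalg.norm(a[i]-a[i-1]) for i in range(4)])
print("post",f([(309,307)],.09),"railface",f([(317,45),(317,290)],.035),"mat",f([(497,62),(504,461)],0))
print("turq",f([(110,432),(233,524)],.05),"long",f([(50,218),(253,207)],.045))
E
```

```text
[[0.5411, -0.0235], [0.5277, -0.1511], [0.4006, -0.1357], [0.4133, -0.0083]] [ 0.470675 -0.07965 ]
right-edge dir deg -6.845432437404175 [np.float64(0.12870073814862137), np.float64(0.12830167574899407), np.float64(0.12802956689765058), np.float64(0.12803144145091858)]
post [[ 0.5662 -0.0271]] railface [[ 0.8016 -0.0489]
 [ 0.5919 -0.0444]] mat [[ 0.8005 -0.2112]
 [ 0.4533 -0.204 ]]
turq [[0.4733 0.1264]
 [0.3998 0.0291]] long [[0.6509 0.1751]
 [0.6592 0.0084]]
```

Request:
jog_arm --moves '[{"linear": [1, -3.6, 0], "delta_rot": [0, 0, 0]}, {"linear": [2, -7.2, 0], "delta_rot": [0, 0, 0]}, {"linear": [3, -10.8, 0], "delta_rot": [0, 0, 0]}, {"linear": [4, -14.4, 0], "delta_rot": [0, 0, 0]}, {"linear": [5, -18, 0], "delta_rot": [0, 0, 0]}]' --hand 0

```text
t: 0.57
ee_pos: [0.2938, 0.3937, 0.2143]
orientation: [-0.0, 0.199, 0.98, -0.0]
force: [1.1, 0.0, -0.7]
gripper_width: 0.0603
grip_force: 0.0
```

Request:
jog_arm --moves '[{"linear": [1, -3.6, 0], "delta_rot": [0, 0, 0]}, {"linear": [2, -7.2, 0], "delta_rot": [0, 0, 0]}, {"linear": [2.5, -10.8, 0], "delta_rot": [0, 0, 0]}, {"linear": [2.5, -14.4, 0], "delta_rot": [0, 0, 0]}, {"linear": [2.5, -18, 0], "delta_rot": [0, 0, 0]}]'

```text
t: 0.98
ee_pos: [0.3186, 0.2138, 0.2145]
orientation: [0.0, 0.199, 0.98, -0.0]
force: [0.6, 0.1, 0.2]
gripper_width: 0.0275
grip_force: 0.0
```

Request:
jog_arm --moves '[{"linear": [0, -3.6, 0], "delta_rot": [0, 0, 0]}, {"linear": [0, -7.2, 0], "delta_rot": [0, 0, 0]}, {"linear": [0, -10.8, 0], "delta_rot": [0, 0, 0]}, {"linear": [0, -14.4, 0], "delta_rot": [0, 0, 0]}, {"linear": [0, -18, 0], "delta_rot": [0, 0, 0]}]'

```text
t: 1.4
ee_pos: [0.3183, 0.034, 0.2147]
orientation: [0.0, 0.199, 0.98, 0.0]
force: [1.5, 0.6, -0.5]
gripper_width: 0.0002
grip_force: 0.0
```

Request:
jog_arm --moves '[{"linear": [0, -3.6, 0], "delta_rot": [0, 0, 0]}, {"linear": [0, -7.2, 0], "delta_rot": [0, 0, 0]}, {"linear": [0, -10.8, 0], "delta_rot": [0, 0, 0]}, {"linear": [0, -14.4, 0], "delta_rot": [0, 0, 0]}, {"linear": [0, -16, 0], "delta_rot": [0, 0, 0]}]'

```text
t: 1.82
ee_pos: [0.3186, -0.1278, 0.2148]
orientation: [0.001, 0.2, 0.98, -0.001]
force: [1.2, -0.2, 0.3]
gripper_width: 0.0003
grip_force: 0.0
```

Request:
jog_arm --moves '[{"linear": [0, 0, -4], "delta_rot": [0, 0, 0]}, {"linear": [0, 0, -8], "delta_rot": [0, 0, 0]}, {"linear": [0, 0, -12], "delta_rot": [0, 0, 0]}, {"linear": [0, 0, -16], "delta_rot": [0, 0, 0]}, {"linear": [1, 0, -19.4], "delta_rot": [0, 0, 0]}]'

```text
t: 2.23
ee_pos: [0.3265, -0.124, 0.0186]
orientation: [-0.001, 0.199, 0.98, 0.0]
force: [0.2, -0.3, -0.1]
gripper_width: 0.0006
grip_force: 0.0
```

Request:
jog_arm --moves '[{"linear": [1, 0, 0], "delta_rot": [0, 0, 0]}, {"linear": [2, 0, 0], "delta_rot": [0, 0, 0]}, {"linear": [3, 0, 0], "delta_rot": [0, 0, 0]}, {"linear": [4, 0, 0], "delta_rot": [0, 0, 0]}, {"linear": [5, 0, 0], "delta_rot": [0, 0, 0]}]'

```text
t: 2.65
ee_pos: [0.3819, -0.1251, 0.023]
orientation: [0.003, 0.199, 0.98, -0.0]
force: [0.7, -1.3, 0.3]
gripper_width: 0.0004
grip_force: 0.0
```

Request:
jog_arm --moves '[{"linear": [0.5, 0, 0], "delta_rot": [0, 0, 0]}, {"linear": [1, 0, 0], "delta_rot": [0, 0, 0]}, {"linear": [1.5, 0, 0], "delta_rot": [0, 0, 0]}, {"linear": [2, 0, 0], "delta_rot": [0, 0, 0]}, {"linear": [2.5, 0, 0], "delta_rot": [0, 0, 0]}]'

```text
t: 3.07
ee_pos: [0.4016, -0.1243, 0.0213]
orientation: [-0.002, 0.199, 0.98, -0.0]
force: [-26.5, -11.8, 18.7]
gripper_width: 0.0003
grip_force: 14.3
```

```bash
cat >> h.py <<'E'
def look(n):
    s=sense();print(s['t'],s['ee_pos'].round(3),s['force'].round(1))
    im=read_camera("top")[40:260,230:420]; sc=read_camera("scene")[120:340,90:350]
    v=np.hstack([cv2.resize(im,None,fx=2,fy=2),cv2.resize(sc,None,fx=1.6,fy=2)])
    cv2.imwrite(f"pics/{n}.png",v[:,:,::-1])
E
python3 -c "
from h import *
look('p1')"
```

```text
3.0667 [ 0.402 -0.124  0.021] [-26.5 -11.8  18.7]
```

View pics/p1.png

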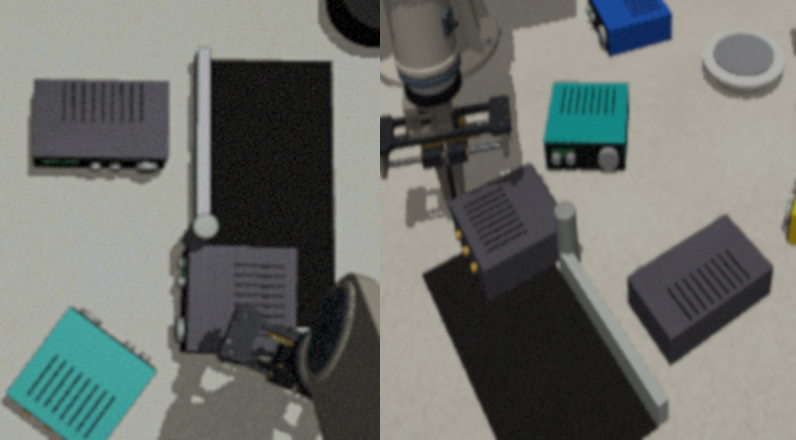

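The amp is now roughly square to the rail, with its front-left corner (crop 187,246) at the post and the finger on its back right. I'll continue gently.

Request:
jog_arm --moves '[{"linear": [0.3, 0, 0], "delta_rot": [0, 0, 0]}, {"linear": [0.6, 0, 0], "delta_rot": [0, 0, 0]}, {"linear": [0.9, -0.1, 0], "delta_rot": [0, 0, 0]}, {"linear": [1.2, -0.2, 0], "delta_rot": [0, 0, 0]}, {"linear": [1.5, -0.3, 0], "delta_rot": [0, 0, 0]}]'

```text
t: 3.58
ee_pos: [0.4038, -0.1248, 0.0198]
orientation: [-0.014, 0.198, 0.98, -0.0]
force: [-49.4, -11.5, 39.9]
gripper_width: 0.0003
grip_force: 26.9
```

The tool is wedging: compliance presses it downwards and that jams the amp on the table. I'll raise the commanded height to relieve this.

Request:
jog_arm --moves '[{"linear": [0, 0, 0.2], "delta_rot": [0, 0, 0]}, {"linear": [0, 0, 0.4], "delta_rot": [0, 0, 0]}, {"linear": [0, 0, 0.6], "delta_rot": [0, 0, 0]}]'

```text
t: 3.83
ee_pos: [0.4065, -0.1269, 0.0247]
orientation: [-0.011, 0.197, 0.98, -0.001]
force: [-32.3, -21.2, -3.6]
gripper_width: 0.0001
grip_force: 15.8
```

Request:
jog_arm --moves '[{"linear": [0.2, -0.4, 0], "delta_rot": [0, 0, 0]}, {"linear": [0.4, -0.8, 0], "delta_rot": [0, 0, 0]}, {"linear": [0.7, -1.2, 0.1], "delta_rot": [0, 0, 0]}, {"linear": [1.0, -1.5, 0.1], "delta_rot": [0, 0, 0]}, {"linear": [1.4, -1.8, 0.2], "delta_rot": [0, 0, 0]}]'

```text
t: 4.25
ee_pos: [0.4236, -0.146, 0.0272]
orientation: [-0.008, 0.197, 0.98, -0.001]
force: [-28.7, -27.4, -3.9]
gripper_width: 0.0007
grip_force: 16.4
```

```bash
python3 -c "
from h import *
look('p2')"
```

```text
4.25 [ 0.424 -0.146  0.027] [-28.7 -27.4  -3.9]
```

View pics/p2.png

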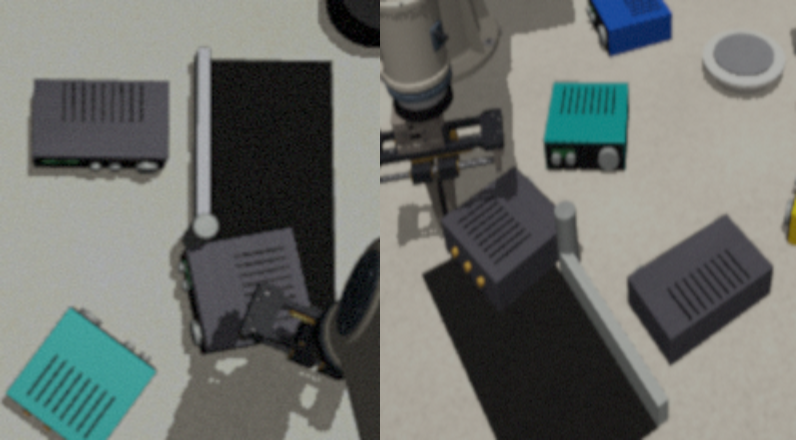

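The amp has turned about 12°, with its front-left corner still at the post. I'll keep following the arc.

Request:
jog_arm --moves '[{"linear": [0.3, -0.6, 0], "delta_rot": [0, 0, 0]}, {"linear": [0.7, -1.2, 0], "delta_rot": [0, 0, 0]}, {"linear": [1.1, -1.8, 0], "delta_rot": [0, 0, 0]}, {"linear": [1.6, -2.3, 0], "delta_rot": [0, 0, 0]}, {"linear": [2.1, -2.7, 0], "delta_rot": [0, 0, 0]}]'

```text
t: 4.77
ee_pos: [0.4544, -0.1729, 0.0293]
orientation: [0.0, 0.199, 0.98, -0.0]
force: [-2.1, 0.1, 0.6]
gripper_width: 0.0005
grip_force: 1.0
```

Request:
jog_arm --moves '[{"linear": [0.5, -0.5, 0], "delta_rot": [0, 0, 0]}, {"linear": [1.1, -0.9, 0], "delta_rot": [0, 0, 0]}, {"linear": [1.7, -1.3, 0], "delta_rot": [0, 0, 0]}, {"linear": [2.3, -1.7, 0], "delta_rot": [0, 0, 0]}, {"linear": [2.9, -2.0, 0], "delta_rot": [0, 0, 0]}]'

```text
t: 5.18
ee_pos: [0.4837, -0.193, 0.0286]
orientation: [0.0, 0.199, 0.98, -0.0]
force: [-2.2, -0.1, -0.4]
gripper_width: 0.0003
grip_force: 0.9
```

```bash
python3 -c "
from h import *
look('p3')"
```

```text
5.1833 [ 0.484 -0.193  0.029] [-2.2 -0.1 -0.4]
```

View pics/p3.png

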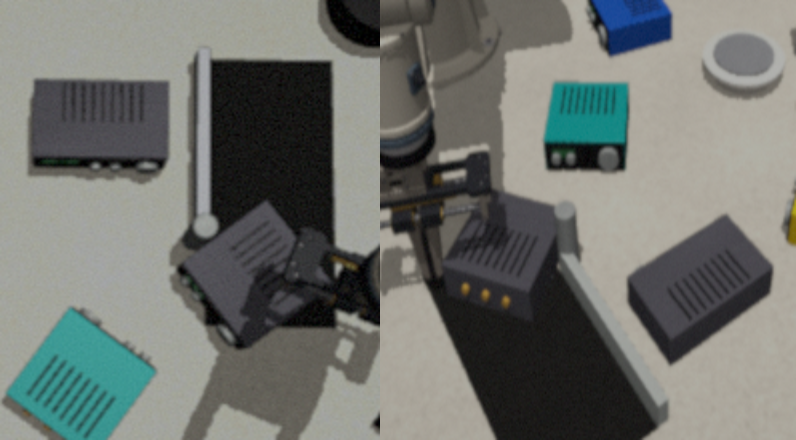

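About 36° turned, and the +y face now bears on the post roughly 25 mm from its corner (crop 205,235).

Request:
jog_arm --moves '[{"linear": [0.6, -0.2, 0], "delta_rot": [0, 0, 0]}, {"linear": [1.2, -0.4, 0], "delta_rot": [0, 0, 0]}, {"linear": [1.9, -0.6, 0], "delta_rot": [0, 0, 0]}, {"linear": [2.6, -0.8, 0], "delta_rot": [0, 0, 0]}, {"linear": [3.3, -0.8, 0], "delta_rot": [0, 0, 0]}]'

```text
t: 5.7
ee_pos: [0.5167, -0.2011, 0.0286]
orientation: [0.0, 0.199, 0.98, -0.0]
force: [-3.5, -5.0, 0.5]
gripper_width: 0.0003
grip_force: 3.0
```

```bash
python3 -c "
from h import *
look('p4')"
```

```text
5.7 [ 0.517 -0.201  0.029] [-3.5 -5.   0.5]
```

View pics/p4.png

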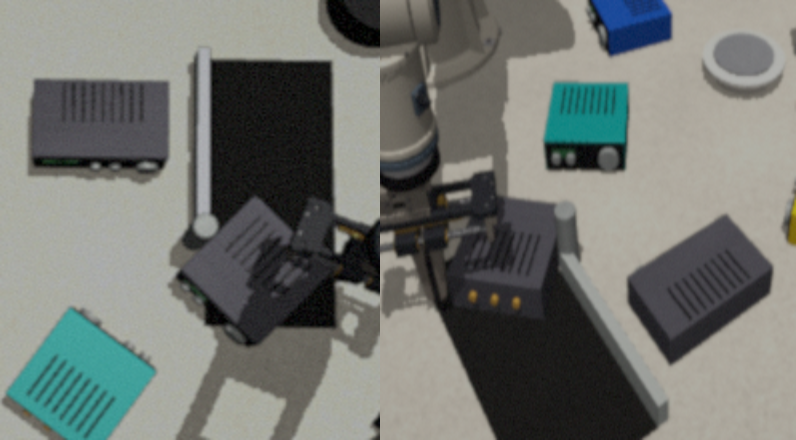

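About 45° turned. The finger is nearly at the amp's right corner (crop 335,265) and could slip off, so I'll back off and shift about 2.5 cm along the face.

Request:
jog_arm --moves '[{"linear": [-0.9, -0.9, 0], "delta_rot": [0, 0, 0]}, {"linear": [-1.9, -0.2, 0], "delta_rot": [0, 0, 0]}, {"linear": [-2.8, 0.6, 0], "delta_rot": [0, 0, 0]}, {"linear": [-2.4, 1.0, 0], "delta_rot": [0, 0, 0]}, {"linear": [-1.8, 1.3, 0], "delta_rot": [0, 0, 0]}]'

```text
t: 6.22
ee_pos: [0.4969, -0.1869, 0.0286]
orientation: [-0.0, 0.199, 0.98, 0.0]
force: [-3.5, -6.0, -1.5]
gripper_width: 0.0002
grip_force: 3.3
```

Request:
jog_arm --moves '[{"linear": [0.5, 0.1, 0], "delta_rot": [0, 0, 0]}, {"linear": [1.0, 0.1, 0], "delta_rot": [0, 0, 0]}, {"linear": [1.5, 0.1, 0], "delta_rot": [0, 0, 0]}, {"linear": [2.0, 0.1, 0], "delta_rot": [0, 0, 0]}, {"linear": [2.5, 0.1, 0], "delta_rot": [0, 0, 0]}]'

```text
t: 6.63
ee_pos: [0.5251, -0.1919, 0.0295]
orientation: [0.003, 0.198, 0.98, -0.004]
force: [-5.8, -36.3, -1.4]
gripper_width: 0.0005
grip_force: 16.6
```

```bash
python3 -c "
from h import *
look('p5')"
```

```text
6.6333 [ 0.525 -0.192  0.029] [ -5.8 -36.3  -1.4]
```

View pics/p5.png

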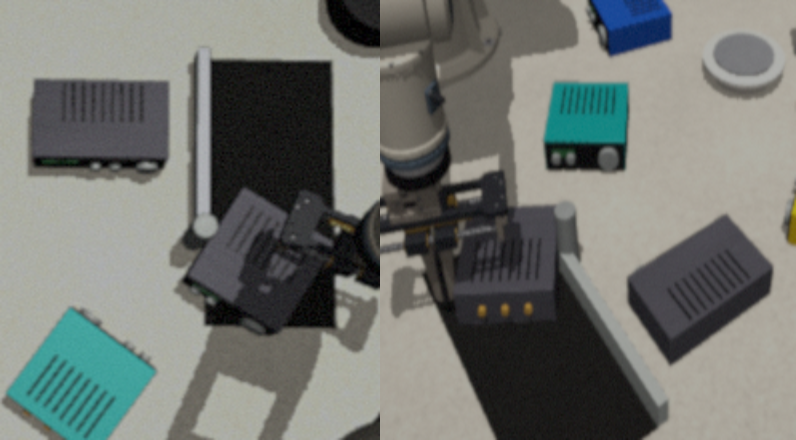

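About 57° turned, with the post near the middle of the face. The finger's push line now runs through the post, so it can't turn the amp further. I'll go round to the panel side and push the amp forward along the rail.

Request:
jog_arm --moves '[{"linear": [-1.2, -3.6, 0], "delta_rot": [0, 0, 0]}, {"linear": [-4.5, -1.6, 0], "delta_rot": [0, 0, 0]}, {"linear": [-8.0, 0.6, 0], "delta_rot": [0, 0, 0]}, {"linear": [-11.0, 3.5, 0], "delta_rot": [0, 0, 0]}, {"linear": [-12.2, 7.3, 0], "delta_rot": [0, 0, 0]}]'

```text
t: 7.15
ee_pos: [0.3978, -0.1133, 0.0283]
orientation: [-0.001, 0.2, 0.98, 0.0]
force: [1.2, 0.8, 0.4]
gripper_width: 0.0004
grip_force: 0.0
```

Request:
jog_arm --moves '[{"linear": [-0.2, 2, 0], "delta_rot": [0, 0, 0]}, {"linear": [0, 4, 0], "delta_rot": [0, 0, 0]}, {"linear": [1, 4.5, 0], "delta_rot": [0, 0, 0]}, {"linear": [2, 4.5, 0], "delta_rot": [0, 0, 0]}, {"linear": [3, 4.5, 0], "delta_rot": [0, 0, 0]}]'

```text
t: 7.57
ee_pos: [0.4335, -0.0687, 0.0289]
orientation: [0.001, 0.198, 0.98, 0.0]
force: [0.3, 0.0, -1.6]
gripper_width: 0.0003
grip_force: 0.0
```

```bash
python3 -c "
from h import *
look('p6')"
```

```text
7.5667 [ 0.433 -0.069  0.029] [ 0.3  0.  -1.6]
```

View pics/p6.png

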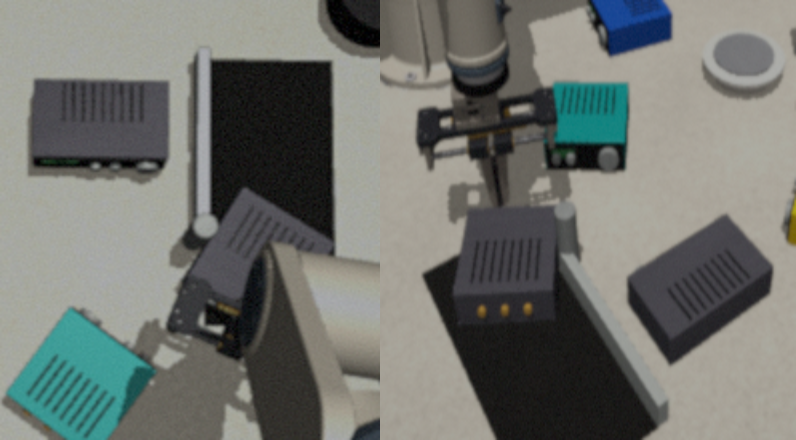

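Request:
jog_arm --moves '[{"linear": [-0.8, -1.2, 0], "delta_rot": [0, 0, 0]}, {"linear": [0.2, -1.7, 0], "delta_rot": [0, 0, 0]}, {"linear": [1.0, -2.2, 0.1], "delta_rot": [0, 0, 0]}, {"linear": [1.8, -2.6, 0.1], "delta_rot": [0, 0, 0]}, {"linear": [2.6, -2.9, 0.2], "delta_rot": [0, 0, 0]}]'

```text
t: 8.08
ee_pos: [0.4556, -0.0982, 0.0299]
orientation: [-0.002, 0.2, 0.98, -0.0]
force: [-5.4, -2.4, -0.7]
gripper_width: 0.0004
grip_force: 2.3
```

Request:
jog_arm --moves '[{"linear": [0.8, -0.2, 0], "delta_rot": [0, 0, 0]}, {"linear": [1.6, -0.4, 0], "delta_rot": [0, 0, 0]}, {"linear": [2.4, -0.6, 0], "delta_rot": [0, 0, 0]}, {"linear": [3.2, -0.8, 0], "delta_rot": [0, 0, 0]}, {"linear": [4, -1.0, 0], "delta_rot": [0, 0, 0]}]'

```text
t: 8.5
ee_pos: [0.4962, -0.1081, 0.03]
orientation: [-0.002, 0.199, 0.98, -0.0]
force: [-4.4, -0.4, -0.4]
gripper_width: 0.0006
grip_force: 2.1
```

```bash
python3 -c "
from h import *
look('p7')"
```

```text
8.5 [ 0.496 -0.108  0.03 ] [-4.4 -0.4 -0.4]
```

View pics/p7.png

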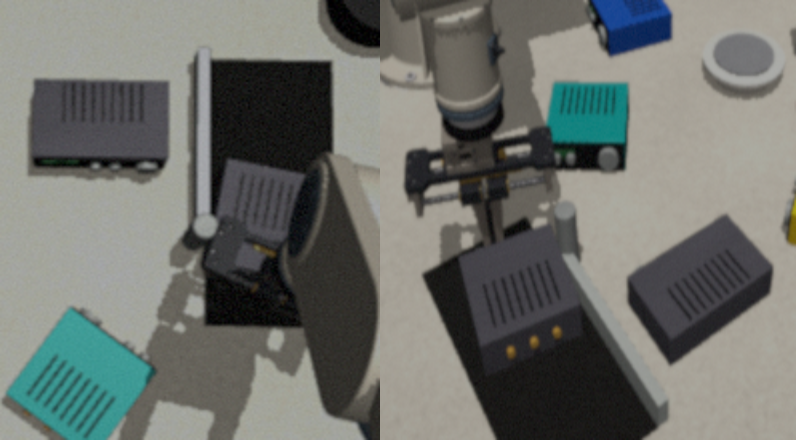

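The amp is now about 12° off. Its front-left corner is at crop (230,160), ahead of the post and close to the rail. I'll push a little further forward, then go round to the right side.

Request:
jog_arm --moves '[{"linear": [0.7, -0.1, 0], "delta_rot": [0, 0, 0]}, {"linear": [1.4, -0.2, 0], "delta_rot": [0, 0, 0]}, {"linear": [2.1, -0.3, 0], "delta_rot": [0, 0, 0]}, {"linear": [2.8, -0.4, 0], "delta_rot": [0, 0, 0]}, {"linear": [0, -0.4, 0], "delta_rot": [0, 0, 0]}]'

```text
t: 9.02
ee_pos: [0.5037, -0.1128, 0.0316]
orientation: [0.004, 0.199, 0.98, -0.0]
force: [0.5, 0.1, -0.0]
gripper_width: 0.0006
grip_force: 0.0
```

Request:
jog_arm --moves '[{"linear": [-3, -2, 0], "delta_rot": [0, 0, 0]}, {"linear": [-4.5, -5.5, 0], "delta_rot": [0, 0, 0]}, {"linear": [-4.5, -9.5, 0], "delta_rot": [0, 0, 0]}, {"linear": [-3.5, -13.5, 0], "delta_rot": [0, 0, 0]}, {"linear": [-2, -16.5, 0], "delta_rot": [0, 0, 0]}]'

```text
t: 9.43
ee_pos: [0.4773, -0.2799, 0.0313]
orientation: [0.001, 0.2, 0.98, -0.001]
force: [1.3, -0.2, 0.7]
gripper_width: 0.0005
grip_force: 0.0
```

```bash
cat >> h.py <<'E'
def find():
    s=sense();print(s['t'],s['ee_pos'].round(3),s['force'].round(1))
    for n,roi in(("top",(90,230,336,415)),("scene",(200,330,110,215))):
        im=read_camera(n);cv2.imwrite(f"pics/f_{n}.png",im[:,:,::-1])
        m=amp(im);k=np.zeros_like(m);k[roi[0]:roi[1],roi[2]:roi[3]]=m[roi[0]:roi[1],roi[2]:roi[3]]
        for c in cv2.findContours(k,0,2)[0]:
            if cv2.contourArea(c)>500:
                q=cv2.approxPolyDP(c,4,True).reshape(-1,2);w=ray(q,.05,n)
                print(n,cv2.contourArea(c));print(np.c_[q,w.round(3),np.degrees(np.arctan2(*(np.roll(w,-1,0)-w).T[::-1])).round(0),np.linalg.norm(np.roll(w,-1,0)-w,axis=1).round(3)])
E
python3 -c "
from h import *
find()"
```

```text
9.4333 [ 0.477 -0.28   0.031] [ 1.3 -0.2  0.7]
top 1064.0
[[ 4.14e+02  1.92e+02  4.78e-01 -2.25e-01  9.00e+01  2.40e-02]
 [ 4.04e+02  1.92e+02  4.78e-01 -2.02e-01  1.68e+02  2.90e-02]
 [ 4.02e+02  2.04e+02  4.49e-01 -1.96e-01  9.00e+01  5.20e-02]
 [ 3.80e+02  2.04e+02  4.49e-01 -1.44e-01  1.57e+02  6.50e-02]
 [ 3.70e+02  2.29e+02  3.90e-01 -1.18e-01 -9.00e+01  1.03e-01]
 [ 4.14e+02  2.29e+02  3.90e-01 -2.21e-01 -2.00e+00  8.80e-02]]
top 2999.0
[[ 3.42e+02  1.12e+02  6.75e-01 -5.90e-02  1.46e+02  2.70e-02]
 [ 3.36e+02  1.21e+02  6.52e-01 -4.40e-02 -1.79e+02  1.14e-01]
 [ 3.38e+02  1.67e+02  5.39e-01 -4.60e-02 -8.60e+01  6.00e-02]
 [ 3.63e+02  1.65e+02  5.43e-01 -1.06e-01 -1.33e+02  2.90e-02]
 [ 3.72e+02  1.73e+02  5.24e-01 -1.27e-01 -7.30e+01  4.00e-02]
 [ 3.88e+02  1.68e+02  5.36e-01 -1.66e-01 -7.00e+00  5.20e-02]
 [ 3.90e+02  1.47e+02  5.87e-01 -1.72e-01 -8.10e+01  1.50e-02]
 [ 3.96e+02  1.46e+02  5.90e-01 -1.87e-01 -2.00e+00  7.00e-02]
 [ 3.96e+02  1.18e+02  6.59e-01 -1.89e-01  8.30e+01  1.32e-01]]
scene 3121.5
[[ 2.12e+02  2.29e+02  5.48e-01 -2.00e-03 -1.26e+02  2.70e-02]
 [ 2.00e+02  2.29e+02  5.32e-01 -2.40e-02 -3.40e+01  2.80e-02]
 [ 1.99e+02  2.38e+02  5.55e-01 -4.00e-02 -1.00e+02  1.23e-01]
 [ 1.44e+02  2.56e+02  5.33e-01 -1.61e-01 -1.10e+01  1.21e-01]
 [ 1.58e+02  2.99e+02  6.51e-01 -1.85e-01  7.90e+01  1.14e-01]
 [ 2.14e+02  2.79e+02  6.73e-01 -7.30e-02  1.49e+02  4.50e-02]
 [ 2.14e+02  2.62e+02  6.34e-01 -5.00e-02  1.79e+02  3.40e-02]
 [ 2.06e+02  2.52e+02  6.00e-01 -4.90e-02  1.11e+02  2.10e-02]
 [ 2.12e+02  2.46e+02  5.93e-01 -3.00e-02  1.49e+02  5.30e-02]]
scene 575.5
[[ 1.32e+02  2.25e+02  4.28e-01 -1.44e-01 -1.21e+02  3.80e-02]
 [ 1.15e+02  2.26e+02  4.08e-01 -1.77e-01 -2.70e+01  1.01e-01]
 [ 1.10e+02  2.59e+02  4.98e-01 -2.23e-01  8.90e+01  4.40e-02]
 [ 1.30e+02  2.50e+02  4.99e-01 -1.78e-01  1.54e+02  7.90e-02]]
```

Scene corners put the amp centre at (0.603, -0.113), about 10° off the rail. Next I push in from the right, towards the front end.

Request:
jog_arm --moves '[{"linear": [4, 0, 0], "delta_rot": [0, 0, 0]}, {"linear": [8, 0, 0], "delta_rot": [0, 0, 0]}, {"linear": [12, 1, 0], "delta_rot": [0, 0, 0]}, {"linear": [15.2, 2.5, 0], "delta_rot": [0, 0, 0]}, {"linear": [15.2, 4, 0], "delta_rot": [0, 0, 0]}]'

```text
t: 9.95
ee_pos: [0.6362, -0.236, 0.0315]
orientation: [0.004, 0.199, 0.98, -0.0]
force: [-0.9, 0.0, 0.8]
gripper_width: 0.0004
grip_force: 0.0
```

Request:
jog_arm --moves '[{"linear": [0, 0.7, 0], "delta_rot": [0, 0, 0]}, {"linear": [0, 1.4, 0], "delta_rot": [0, 0, 0]}, {"linear": [0, 2.1, 0], "delta_rot": [0, 0, 0]}, {"linear": [0, 2.8, 0], "delta_rot": [0, 0, 0]}, {"linear": [0, 3.4, 0], "delta_rot": [0, 0, 0]}]'

```text
t: 10.37
ee_pos: [0.628, -0.2022, 0.0308]
orientation: [-0.0, 0.199, 0.98, -0.0]
force: [-1.0, -0.6, 0.1]
gripper_width: 0.0003
grip_force: 0.0
```

Request:
jog_arm --moves '[{"linear": [0, 0.4, 0], "delta_rot": [0, 0, 0]}, {"linear": [0, 0.8, 0], "delta_rot": [0, 0, 0]}, {"linear": [0, 1.1, 0], "delta_rot": [0, 0, 0]}]'

```text
t: 10.62
ee_pos: [0.6328, -0.1954, 0.0323]
orientation: [0.005, 0.199, 0.98, -0.002]
force: [10.6, -22.4, -2.4]
gripper_width: 0.0003
grip_force: 10.3
```

```bash
python3 -c "
from h import *
find()"|grep -A9 scene
```

```text
scene 554.5
[[ 1.10e+02  2.50e+02  4.73e-01 -2.13e-01 -2.10e+01  6.00e-02]
 [ 1.10e+02  2.71e+02  5.30e-01 -2.35e-01  7.60e+01  7.30e-02]
 [ 1.46e+02  2.61e+02  5.48e-01 -1.63e-01  1.56e+02  3.20e-02]
 [ 1.46e+02  2.50e+02  5.19e-01 -1.50e-01 -1.26e+02  7.80e-02]]
scene 730.5
[[ 2.00e+02  2.29e+02  5.32e-01 -2.40e-02 -3.00e+01  2.50e-02]
 [ 2.00e+02  2.37e+02  5.54e-01 -3.70e-02 -1.13e+02  1.30e-02]
 [ 1.94e+02  2.38e+02  5.49e-01 -4.90e-02 -2.70e+01  6.80e-02]
 [ 1.95e+02  2.61e+02  6.09e-01 -8.00e-02  4.00e+01  1.10e-02]
 [ 2.00e+02  2.62e+02  6.17e-01 -7.30e-02 -2.50e+01  5.10e-02]
 [ 2.02e+02  2.81e+02  6.63e-01 -9.50e-02  5.40e+01  1.80e-02]
 [ 2.11e+02  2.81e+02  6.73e-01 -8.00e-02  1.42e+02  5.00e-02]
 [ 2.14e+02  2.62e+02  6.34e-01 -5.00e-02  1.69e+02  4.40e-02]
 [ 2.07e+02  2.48e+02  5.91e-01 -4.10e-02  6.70e+01  1.30e-02]
--
scene 1486.5
[[ 1.22e+02  2.41e+02  4.63e-01 -1.82e-01  6.90e+01  4.80e-02]
 [ 1.44e+02  2.37e+02  4.80e-01 -1.38e-01  1.26e+02  6.50e-02]
 [ 1.58e+02  2.18e+02  4.42e-01 -8.50e-02  6.30e+01  6.30e-02]
 [ 1.85e+02  2.15e+02  4.70e-01 -2.90e-02  1.52e+02  4.00e-02]
 [ 1.85e+02  2.04e+02  4.35e-01 -1.10e-02 -1.36e+02  8.50e-02]
 [ 1.52e+02  2.00e+02  3.73e-01 -6.90e-02 -6.00e+01  2.40e-02]
 [ 1.46e+02  2.06e+02  3.85e-01 -9.00e-02  1.67e+02  2.40e-02]
 [ 1.44e+02  2.00e+02  3.62e-01 -8.50e-02 -1.26e+02  5.40e-02]
 [ 1.22e+02  2.00e+02  3.29e-01 -1.29e-01 -1.60e+01  7.30e-02]
```

Request:
jog_arm --moves '[{"linear": [0, -3, 0], "delta_rot": [0, 0, 0]}, {"linear": [0, -7, 0], "delta_rot": [0, 0, 0]}, {"linear": [-3, -9, 1], "delta_rot": [0, 0, 0]}, {"linear": [-7, -10, 2], "delta_rot": [0, 0, 0]}, {"linear": [-11, -10, 3], "delta_rot": [0, 0, 0]}]'

```text
t: 11.13
ee_pos: [0.5181, -0.2938, 0.0606]
orientation: [0.001, 0.2, 0.98, -0.0]
force: [-0.1, -1.5, 1.1]
gripper_width: 0.0006
grip_force: 0.0
```

```bash
python3 -c "
from h import *
find()"
```

```text
11.1333 [ 0.518 -0.294  0.061] [-0.1 -1.5  1.1]
top 1296.5
[[ 4.14e+02  1.79e+02  5.09e-01 -2.27e-01  9.00e+01  1.70e-02]
 [ 4.07e+02  1.79e+02  5.09e-01 -2.10e-01  1.78e+02  2.40e-02]
 [ 4.07e+02  1.89e+02  4.85e-01 -2.09e-01  1.08e+02  2.30e-02]
 [ 3.98e+02  1.92e+02  4.78e-01 -1.87e-01  1.73e+02  2.90e-02]
 [ 3.97e+02  2.04e+02  4.49e-01 -1.84e-01  9.00e+01  4.70e-02]
 [ 3.77e+02  2.04e+02  4.49e-01 -1.37e-01  1.64e+02  5.90e-02]
 [ 3.71e+02  2.28e+02  3.92e-01 -1.21e-01 -9.10e+01  1.01e-01]
 [ 4.14e+02  2.29e+02  3.90e-01 -2.21e-01 -2.00e+00  1.19e-01]]
top 2976.0
[[ 3.36e+02  1.11e+02  6.78e-01 -4.40e-02 -1.78e+02  1.39e-01]
 [ 3.39e+02  1.67e+02  5.39e-01 -4.80e-02 -9.00e+01  1.17e-01]
 [ 3.88e+02  1.67e+02  5.38e-01 -1.66e-01 -1.10e+01  1.28e-01]
 [ 3.96e+02  1.16e+02  6.64e-01 -1.90e-01  8.50e+01  1.46e-01]]
scene 596.5
[[ 1.35e+02  2.32e+02  4.54e-01 -1.47e-01 -1.20e+02  5.50e-02]
 [ 1.10e+02  2.34e+02  4.26e-01 -1.96e-01 -2.10e+01  1.30e-01]
 [ 1.10e+02  2.78e+02  5.48e-01 -2.41e-01  1.45e+02  5.90e-02]
 [ 1.17e+02  2.56e+02  4.99e-01 -2.07e-01  8.90e+01  4.00e-02]
 [ 1.35e+02  2.48e+02  5.00e-01 -1.67e-01  1.57e+02  5.00e-02]]
scene 3081.5
[[ 2.12e+02  2.29e+02  5.48e-01 -2.00e-03 -1.26e+02  2.70e-02]
 [ 2.00e+02  2.29e+02  5.32e-01 -2.40e-02 -3.40e+01  2.80e-02]
 [ 1.99e+02  2.38e+02  5.55e-01 -4.00e-02 -9.90e+01  1.22e-01]
 [ 1.45e+02  2.57e+02  5.37e-01 -1.60e-01 -1.00e+01  1.19e-01]
 [ 1.61e+02  2.99e+02  6.55e-01 -1.80e-01  6.20e+01  3.60e-02]
 [ 1.80e+02  2.97e+02  6.72e-01 -1.49e-01  8.80e+01  7.40e-02]
 [ 2.14e+02  2.80e+02  6.75e-01 -7.40e-02  1.49e+02  4.70e-02]
 [ 2.14e+02  2.62e+02  6.34e-01 -5.00e-02  1.77e+02  3.70e-02]
 [ 2.06e+02  2.51e+02  5.98e-01 -4.80e-02  1.06e+02  1.90e-02]
 [ 2.12e+02  2.46e+02  5.93e-01 -3.00e-02  1.49e+02  5.30e-02]]
```

Still about 10° off, because the push line again ran through the post. I'll push at the front right corner with some forward motion.

Request:
jog_arm --moves '[{"linear": [4, 0, -1], "delta_rot": [0, 0, 0]}, {"linear": [8, 0, -2], "delta_rot": [0, 0, 0]}, {"linear": [11.5, 1, -3], "delta_rot": [0, 0, 0]}, {"linear": [13.2, 3.5, -3.2], "delta_rot": [0, 0, 0]}, {"linear": [13.2, 5.5, -3.2], "delta_rot": [0, 0, 0]}]'

```text
t: 11.65
ee_pos: [0.6551, -0.2355, 0.0277]
orientation: [0.001, 0.199, 0.98, 0.0]
force: [-0.6, 0.1, 0.0]
gripper_width: 0.0003
grip_force: 0.0
```

Request:
jog_arm --moves '[{"linear": [0, 1.2, 0], "delta_rot": [0, 0, 0]}, {"linear": [0, 2.2, 0], "delta_rot": [0, 0, 0]}, {"linear": [0.5, 2.9, 0], "delta_rot": [0, 0, 0]}, {"linear": [1, 3.5, 0], "delta_rot": [0, 0, 0]}, {"linear": [1.5, 4.1, 0], "delta_rot": [0, 0, 0]}]'

```text
t: 12.07
ee_pos: [0.6665, -0.1959, 0.029]
orientation: [0.0, 0.199, 0.98, -0.0]
force: [-0.7, -1.5, -0.7]
gripper_width: 0.0008
grip_force: 1.0
```

```bash
python3 -c "
from h import *
find()"|grep -A9 top
```

Request:
jog_arm --moves '[{"linear": [0, 0.2, 0], "delta_rot": [0, 0, 0]}, {"linear": [0, 0.4, 0], "delta_rot": [0, 0, 0]}]'

```text
t: 12.33
ee_pos: [0.6668, -0.1926, 0.0289]
orientation: [0.001, 0.199, 0.98, -0.0]
force: [2.5, -3.4, -0.3]
gripper_width: 0.0006
grip_force: 1.5
```

Request:
jog_arm --moves '[{"linear": [0, -3, 0], "delta_rot": [0, 0, 0]}, {"linear": [0, -7, 0], "delta_rot": [0, 0, 0]}, {"linear": [-3, -9, 1], "delta_rot": [0, 0, 0]}, {"linear": [-7, -10, 2], "delta_rot": [0, 0, 0]}, {"linear": [-11, -10, 3], "delta_rot": [0, 0, 0]}]'

```text
t: 12.75
ee_pos: [0.5551, -0.2937, 0.0582]
orientation: [0.0, 0.2, 0.98, -0.0]
force: [-0.1, -1.0, -0.2]
gripper_width: 0.0005
grip_force: 0.0
```

Request:
jog_arm --moves '[{"linear": [-4, 0, 0], "delta_rot": [0, 0, 0]}, {"linear": [-8, 0, 0], "delta_rot": [0, 0, 0]}, {"linear": [-8, 0, 0], "delta_rot": [0, 0, 0]}]'

```text
t: 13.0
ee_pos: [0.468, -0.2897, 0.0575]
orientation: [-0.004, 0.2, 0.98, 0.001]
force: [0.2, 0.3, 0.1]
gripper_width: 0.0004
grip_force: 0.0
```

```bash
python3 -c "
from h import *
find()"
```

```text
13.0 [ 0.468 -0.29   0.058] [0.2 0.3 0.1]
top 803.5
[[ 4.14e+02  1.98e+02  4.63e-01 -2.25e-01  9.00e+01  1.90e-02]
 [ 4.06e+02  1.98e+02  4.63e-01 -2.06e-01  1.58e+02  3.60e-02]
 [ 4.01e+02  2.12e+02  4.30e-01 -1.93e-01  9.00e+01  1.90e-02]
 [ 3.93e+02  2.12e+02  4.30e-01 -1.74e-01  5.00e+00  1.90e-02]
 [ 3.92e+02  2.04e+02  4.49e-01 -1.72e-01  9.00e+01  2.80e-02]
 [ 3.80e+02  2.04e+02  4.49e-01 -1.44e-01 -1.74e+02  3.40e-02]
 [ 3.82e+02  2.18e+02  4.16e-01 -1.47e-01  1.46e+02  3.10e-02]
 [ 3.75e+02  2.29e+02  3.90e-01 -1.30e-01 -9.00e+01  9.20e-02]
 [ 4.14e+02  2.29e+02  3.90e-01 -2.21e-01 -2.00e+00  7.40e-02]]
top 2840.0
[[ 3.36e+02  1.13e+02  6.73e-01 -4.40e-02 -1.77e+02  1.41e-01]
 [ 3.40e+02  1.70e+02  5.31e-01 -5.10e-02 -7.70e+01  6.20e-02]
 [ 3.65e+02  1.64e+02  5.46e-01 -1.11e-01 -1.14e+02  4.10e-02]
 [ 3.81e+02  1.71e+02  5.28e-01 -1.49e-01 -5.30e+01  2.40e-02]
 [ 3.89e+02  1.65e+02  5.43e-01 -1.68e-01 -2.00e+00  1.26e-01]
 [ 3.89e+02  1.14e+02  6.69e-01 -1.73e-01  8.90e+01  1.29e-01]]
scene 3078.0
[[ 2.12e+02  2.29e+02  5.48e-01 -2.00e-03 -1.26e+02  2.70e-02]
 [ 2.00e+02  2.29e+02  5.32e-01 -2.40e-02 -3.50e+01  2.50e-02]
 [ 1.99e+02  2.37e+02  5.52e-01 -3.90e-02 -9.60e+01  1.22e-01]
 [ 1.46e+02  2.58e+02  5.41e-01 -1.60e-01 -7.00e+00  1.19e-01]
 [ 1.65e+02  2.99e+02  6.59e-01 -1.74e-01  8.40e+01  1.03e-01]
 [ 2.14e+02  2.78e+02  6.70e-01 -7.20e-02  1.51e+02  1.41e-01]]
```

```bash
python3 -c "
from h import *
im=cv2.imread('pics/f_top.png')[:,:,::-1];g=im.sum(2).astype(float)
# right edge: amp top (>150) to mat (<90) along each row; front edge per column
R=[];F=[]
for y in range(119,160):
    r=cv2.blur(g,(1,3))[y,380:400];i=np.where(r>110)[0].max();R.append((380+i+(r[i]-110)/(r[i]-r[i+1]+1e-9),y))
for x in range(345,384):
    c=cv2.blur(g,(3,1))[104:125,x];i=np.where(c>110)[0].min();F.append((x,104+i-(c[i]-110)/(c[i]-c[i-1]+1e-9)))
for P in(R,F):
    w=ray(P,.05);v=cv2.fitLine(w.astype(np.float32),cv2.DIST_HUBER,0,.001,.001).ravel();print(np.degrees(np.arctan2(v[1],v[0])),v[2:])
"
```

```text
Traceback (most recent call last):
IndexError: index 20 is out of bounds for axis 0 with size 20
```

```bash
python3 -c "
from h import *
im=cv2.imread('pics/f_top.png')[:,:,::-1];g=cv2.GaussianBlur(im.sum(2).astype(float),(3,3),0)
R=[];F=[]
for y in range(119,160):
    r=g[y,380:396];i=int(np.argmin(np.diff(r)));R.append((380.5+i,y))
for x in range(345,384):
    c=g[104:125,x];i=int(np.argmax(np.diff(c)));F.append((x,104.5+i))
for P in(R,F):
    w=ray(P,.05);v=cv2.fitLine(w.astype(np.float32),cv2.DIST_HUBER,0,.001,.001).ravel();print(np.degrees(np.arctan2(v[1],v[0])),v[2:])
"
```

```text
-2.0526762 [ 0.6069939  -0.17188187]
87.65913 [ 0.67260504 -0.11226067]
```

The amp is within about 1° of the rail and its side is at the rail, so I'm handing in.

```bash
python3 -c "
from bench import *
print(hand_in())"
```

```text
the job is handed in; nothing more can be done
None
```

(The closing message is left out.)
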